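Let the ratcheted tilting weld table down flat

ROBOT

A 7-joint arm with a two-finger parallel gripper is mounted at the origin on the work surface. World frame = base frame: x ahead of the robot, y to its left, z up, the work surface at z = 0. Lengths are in mm, angles in rad, forces in N, time in s.
With the tool pointing down it reaches from about 400 to 875 mm from the base axis. Payload 6.5 kg.
Tool frame: the origin (TCP) lies at the very end of the fingers, on their centre line; the grasp point (between the pads) lies 19 mm behind it; y points along the fingers, z is the direction in which the jaws open and shut, and the axes are right-handed (so a half turn about y gives the same grasp; the last joint's range is limited). The gripper opens to 85 mm and grips with 20 to 120 N. Pads are 22 mm wide; open, the fingers measure 114 mm over their backs; the gripper's body (76 mm by 85 mm) begins 54 mm behind the grasp point. The pads swing forward as they close: fully open they stand 13 mm farther back than shut.
Start: joints at [-1.272, 0.536, -0.004, 1.538, 0.003, 1.067, -0.071], TCP at [231.89, 607.221, 231.29] pointing down, gripper open.
Joint ranges: [-2.7, 2.7], [-0.37, 2.16], [-1.27, 1.26], [0.24, 2.4], [-1.31, 4.45], [0.19, 1.91], [-2.76, 2.76]. Speed limits (rad/s): [2.39, 2.39, 3.14, 3.14, 3.14, 3.14, 3.14].

INTERFACE

Orientations are given as a rotation vector (axis times angle).
In Python, from plant import manip, set_gripper, kin, cams gives the robot as it stands. Calls block until the motion is done:
- manip.move_pose(position, orientation): joint-space move of the TCP to a pose.
- manip.move_straight(position, rot=None, vel=150): straight line of the TCP; rot=None keeps the orientation; vel is the mean speed in mm/s.
- manip.goto_joints(angles): joint-space move.
- set_gripper(opening, grasp_force=None): finger opening in mm; grasp_force is the grip in N (None keeps the last); returns when the fingers have stopped.
- manip.dwell(seconds).
- kin.inverse_kinematics(position, orientation): joint angles nearest the present ones, or None.
- cams.camera(name): name is "scene" or "top" or "wrist"; returns the picture (384x512x3 uint8, red, green, blue); there is no depth.
- cams.camera_params(name): a dict with "fovy" (degrees; the focal length in pixels is half the picture's height over the tangent of half this angle, whatever the lens; pixels are square), "cx", "cy" (the principal point, pixels), "rvec" (rotation vector, rad) and "tvec" (3), from world to camera coordinates, as OpenCV has them; the wrist camera has in their place "T_tool_cam" (4x4, takes a point from camera to tool coordinates, whose origin is the TCP and whose axes are the tool frame's). Camera axes: x right, y down, z forward; pixel columns grow to the right and rows downward; lengths in mm; the calibration is good to about 2 mm. A picture is of the moment at which its call begins: read the wrist's pose just before it. camera_params takes no time and is no camera call.
A pose or a line that the arm cannot do raises manip.IKError and nothing moves.
- manip.job_done(): hands the job in, once; it reports no verdict.
Readings, each from a call of its own:
- manip.current_time_s(): time.
- manip.current_joints(): joint angles.
- manip.current_qd(): joint speeds.
- manip.current_effort(): joint torques, N m.
- manip.current_tcp_pos(): TCP position.
- manip.current_tool_rot(): TCP orientation.
- manip.current_ft_force(): force on the tool from outside, world axes, zero at the start.
- manip.current_ft_torque(): the same for the moment, N m.
- manip.current_width(): finger opening in mm.
Only numpy, scipy, OpenCV 4.12 (cv2) and the standard library are available. Lean on these libraries where they do the work, as an engineer would, in place of code of your own. Each camera call takes 0.05 s, during which the arm holds its last target.

TASK

The weld is finished, so let the tilting table down flat for unloading. With a fingertip press the red trigger on its hand lever until the ratchet pawl is free, keep it pressed and push the lever gently down past the teeth to its lower stop, then take the hand away so that the pawl springs back and locks. Do not force or lift the lever, and leave the hammer, brush, bottle and magnet as they are.

Things in the scene. Friction and masses are not known exactly. Their poses are not given: they have to be found in the camera images.
- positioner: Fixed grey-green bench tilting table (weld positioner): base plate 280 x 300 x 12 mm, two upright cheeks carrying a level shaft along y, 190 mm above the bench. On the shaft, between the cheeks, a 200 x 205 mm steel table top with a welded T test piece strapped on. Outside the right cheek (-y side): toothed quadrant and hand lever. Origin: centre of the base's underside; lever points to -x; z up.
- shaft (a point): Point on the shaft's axis in the plane of the hand lever (153 mm to the right of the positioner's middle), 190 mm above the bench. Axes as the positioner's. The lever points from here towards -x, rising (tilt - 0.30) rad above level. The fixed quadrant just inboard of the lever has ratchet teeth on its 95 mm rim, one every 0.12 rad.
- tilt (a joint): Tilt of table top and lever together (rad): 0 = table level, lever on its lower stop (0.30 rad below level); 0.4 to 0.72 at the start; grows as the lever rises. With the pawl in, the lever can only go up (or down to the next tooth). With the pawl free it takes about 3 to 8 N down at the trigger to move, and stays where it is left.
- trigger (a joint): Angle of the red trigger (rad): 0 = sprung out, pawl fully seated in a notch; 0.20 = pressed flat on the grip. Untouched it reads 0 to 0.14, as the pawl may rest part-way up a tooth; the pawl is clear of the teeth above about 0.15. Pressing it fully takes about 4 N at its pad.
- trigger_pad (a point): Upper face of the red trigger, 82 mm outward from its hinge pin: a paddle 115 x 30 x 5 mm above the black grip (28 mm thick); it reaches 38 mm further out and 77 mm further in. The pin is 125 mm from the shaft along the lever, 19 mm above its centre line; at trigger 0 the paddle stands 0.20 rad up from the lever. z: out of the face; -x: outward. Pressing moves it 16 mm.
- grip_end (a point): Outer end of the lever's grip, on its centre line, 274 mm from the shaft's axis.
- hammer: Loose chipping hammer, 255 mm long, lying flat to the right of the positioner. Origin on its underside, near the middle of the handle; x towards its head.
- brush: Loose wire brush, 270 x 30 x 44 mm, wooden back up, lying between the robot and the positioner. Origin under its middle; x along it.
- bottle: Loose clear plastic bottle, 66 mm across, 210 mm high, with blue cap, standing to the left of the positioner. Origin under its middle.
- magnet: Loose green magnetic welding square, 103 x 22 mm, 95 mm high, standing to the left of the positioner. Origin under its middle.
Things that resemble listed ones, but are neither listed nor needed, are in the scene too. Several things have the shape of the bottle; the one meant has the colours described above.

How it is judged (in metres and radians):
On the way, in this order (a step that is already met when the one before it is completed fails the run):
1. the trigger is pressed by the fingers until the pawl is free, with the lever still up where it stood (value of joint trigger above 0.16 rad and contact force between the fingers and positioner above 0.5 N and distance of grip_end from where it was at the start of the episode below 0.05 m), for 0.1 s.
2. the lever is pushed down to its lower stop (value of joint tilt below 0.04 rad), for 0.1 s.
At the end, for the whole second after the job is handed in: The lever rests on its lower stop and the table is level (tilt below 0.04 rad, at rest), the trigger has sprung back with the pawl seated (trigger below 0.05 rad), and hammer, brush, bottle and magnet are within 30 mm of where they were, bottle and magnet upright (value of joint tilt below 0.04 rad and value of joint trigger below 0.05 rad and velocity of joint tilt between -0.05 and 0.05 rad/s and distance of each of hammer, brush, bottle, magnet from where it was at the start of the episode below 0.03 m and angle between each of bottle, magnet's own z axis and vertical below 0.15 rad); the robot touches nothing.
It fails at once if the lever is slammed down (tilt faster than 2 rad/s) (velocity of joint tilt below -2 rad/s).
It fails at once if the lever is lifted (tilt above 0.80 rad) (value of joint tilt above 0.8 rad).
It fails at once if the lever or machine is forced (more than 80 N of contact) (contact force between any of the fingers, the arm and positioner above 80 N).
It fails at once if the hammer, brush, bottle or magnet is knocked, carried or lifted (moved more than 30 mm) (distance of any of hammer, brush, bottle, magnet from where it was at the start of the episode above 0.03 m).
It also fails if it takes over 38 s, if anything falls off the work surface, if the arm or the gripper's body presses on something with over 40 N, if the wrist force passes 120 N, or if a joint passes its speed limit or range.

## Working session

There is one attempt and no reset: what is moved stays moved. The work goes in short steps, each a Python script; the robot and the scene stay as the last script left them, time stands still between calls to the robot, and variables do not carry over. Pictures are saved under pics/ and viewed, and the job is handed in when it is done.

```bash
ls; mkdir -p pics; python3 - <<'E'
from plant import manip, cams
import cv2
for n in ["scene","top","wrist"]:
    im=cams.camera(n); cv2.imwrite(f"pics/{n}0.png",cv2.cvtColor(im,cv2.COLOR_RGB2BGR)); print(n,cams.camera_params(n))
print(manip.current_time_s(),manip.current_tool_rot(),manip.current_tcp_pos())
E
```

```text
pics
scene {'fovy': 48.6997741029285, 'cx': 255.71303385984683, 'cy': 192.05524346175883, 'rvec': array([ 2.19483172, -1.13714202,  0.45359468]), 'tvec': array([-321.1313741 ,  451.74937978,  793.79853134])}
top {'fovy': 49.968181359986936, 'cx': 263.6054006410897, 'cy': 192.78135061824526, 'rvec': array([ 2.1003191 , -2.13423479,  0.2105079 ]), 'tvec': array([  44.73660113,  596.18754554, 1056.80866229])}
wrist {'fovy': 66.04584587658704, 'cx': 253.03850412011823, 'cy': 188.6026560989955, 'T_tool_cam': array([[-8.31490018e-04,  9.51899322e-01,  3.06409840e-01,
        -7.80923588e+01],
       [-4.72047632e-04, -3.06410285e-01,  9.51899424e-01,
        -1.42294721e+02],
       [ 9.99999543e-01,  6.46854831e-04,  7.04118914e-04,
         6.38472434e-02],
       [ 0.00000000e+00,  0.00000000e+00,  0.00000000e+00,
         1.00000000e+00]])}
0.15 [-1.55311472  0.28632894 -0.28615149] [231.75502743 606.76550958 230.61550205]
```

View pics/scene0.png

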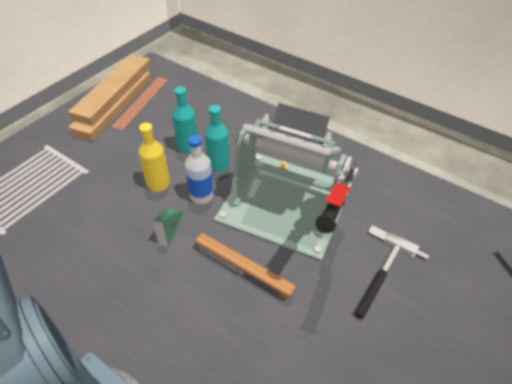

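View pics/top0.png

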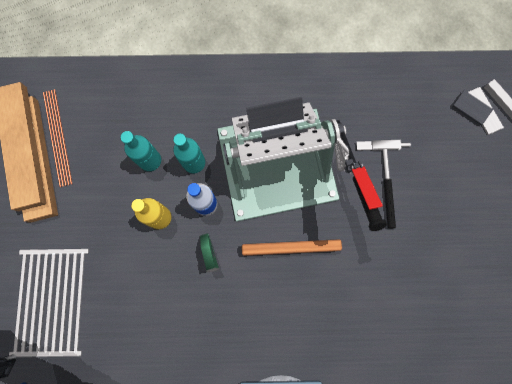

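View pics/wrist0.png

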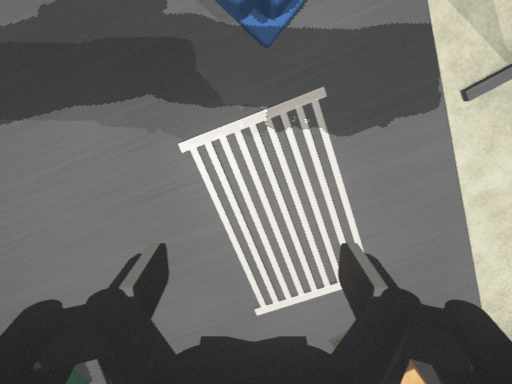

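```bash
python3 - <<'E'
import cv2
a=cv2.imread("pics/top0.png")[90:240,200:400]; cv2.imwrite("pics/topz.png",cv2.resize(a,None,fx=4,fy=4,interpolation=cv2.INTER_CUBIC))
a=cv2.imread("pics/scene0.png")[100:250,210:410]; cv2.imwrite("pics/scenez.png",cv2.resize(a,None,fx=4,fy=4,interpolation=cv2.INTER_CUBIC))
E
```

```text
(no output)
```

View pics/topz.png

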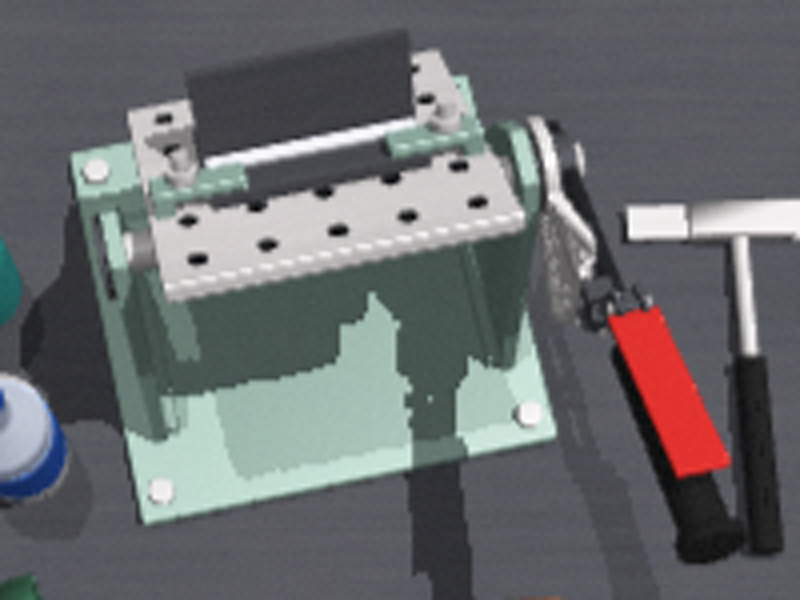

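View pics/scenez.png

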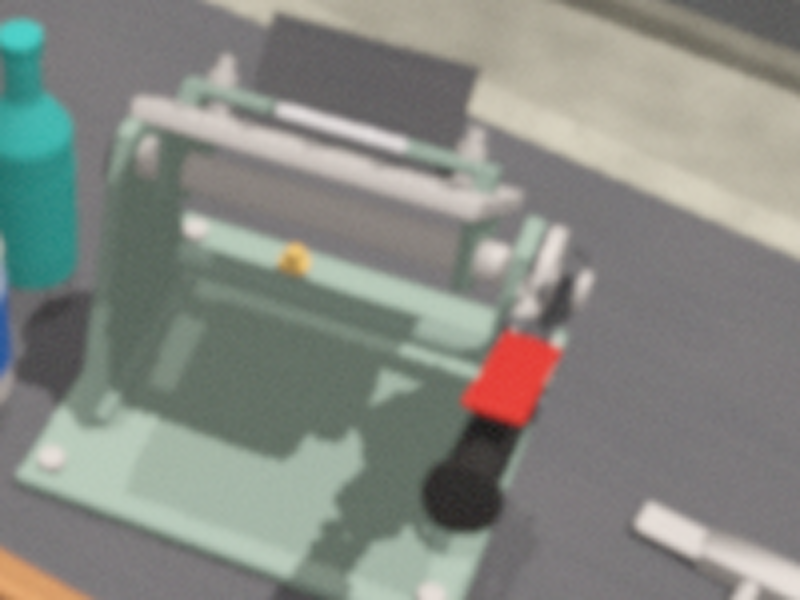

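```bash
cat > fit.py <<'E'
import numpy as np,cv2
from plant import cams
from scipy.optimize import least_squares
P={n:cams.camera_params(n) for n in("top","scene")}
def proj(n,X):
    p=P[n];f=192/np.tan(np.radians(p["fovy"])/2)
    K=np.array([[f,0,p["cx"]],[0,f,p["cy"]],[0,0,1]])
    return cv2.projectPoints(np.float64(X).reshape(-1,3),p["rvec"],p["tvec"],K,None)[0][:,0]
def model(q,h=3.):
    x,y,yaw,tilt,trig=q
    R=np.array([[np.cos(yaw),-np.sin(yaw),0],[np.sin(yaw),np.cos(yaw),0],[0,0,1]])
    a=tilt-.3
    u=np.array([-np.cos(a),0,np.sin(a)]);n=np.array([np.sin(a),0,np.cos(a)])
    b=a+.2-trig
    ub=np.array([-np.cos(b),0,np.sin(b)]);nb=np.array([np.sin(b),0,np.cos(b)])
    S=np.array([0,-153,190.]);pin=S+125*u+19*n;j=np.array([0,1,0])
    L=dict(nl=[-140,150,12],nr=[-140,-150,12],fl=[140,150,12],fr=[140,-150,12],
      il=pin+5*ub+h*nb+15*j,ir=pin+5*ub+h*nb-15*j,ol=pin+120*ub+h*nb+15*j,orr=pin+120*ub+h*nb-15*j,
      ge=S+274*u,pad=pin+82*ub+h*nb,pin=pin,shaft=S)
    W={k:R@np.array(v)+[x,y,0] for k,v in L.items()}
    return W,R@u,R@n,R@ub,R@nb,R
def z(o,d): return {k:(np.array(v)+.5)/4-.5+o for k,v in d.items()}
obs={"top":z([200,90],dict(nl=(146,521),nr=(555,433),fl=(72,153),il=(608,318),ir=(660,306),ol=(681,474),orr=(729,464),ge=(710,543))),
"scene":z([210,100],dict(nl=(18,476),il=(515,333),ir=(561,347),ol=(465,405),orr=(517,424),ge=(462,494)))}
def res(q,full=False):
    W=model(q[:5],q[5])[0]; r=[];lab=[]
    for n,d in obs.items():
        pr=proj(n,[W[k] for k in d]); r.append(pr-np.array(list(d.values())));lab+=[n+k for k in d]
    r=np.vstack(r)
    return (lab,r) if full else np.r_[r.ravel(),(q[5]-3)/2]
if __name__=="__main__":
    s=least_squares(res,[600,-50,.2,.5,.05,3],loss="soft_l1")
    print(s.x.round(3),s.cost); 
    for l,r in zip(*res(s.x,True)): print(l,r.round(1))
    J=np.linalg.pinv(s.jac.T@s.jac);print(np.sqrt(np.diag(J)).round(3))
    W=model(s.x[:5],s.x[5])[0]
    for k in W: print(k,W[k].round(1))
    np.save("q.npy",s.x)
E
python3 fit.py
```

```text
[695.804  -6.45   -6.096  38.394  -6.154   0.946] 9.613020336743737
topnl [-0.7  0.1]
topnr [1.6 0.7]
topfl [-0.2 -1.2]
topil [ 0.1 -1.6]
topir [ 0.1 -1.2]
topol [-0.9  0.1]
toporr [ 1.1 -0.3]
topge [1.6 0.2]
scenenl [-1.1  0.2]
sceneil [-2.2 -0.5]
sceneir [0.4 0.6]
sceneol [-1.6 -0.2]
sceneorr [1.3 0.4]
scenege [-0.6  0.3]
[1.454 1.191 0.006 0.01  0.02  1.797]
nl [530.4 114.9  12. ]
nr [ 586.1 -179.9   12. ]
fl [805.5 167.   12. ]
fr [ 861.2 -127.8   12. ]
il [ 611.3 -162.9  258.7]
ir [ 616.9 -192.4  258.7]
ol [ 510.3 -182.   310.3]
orr [ 515.9 -211.5  310.3]
ge [ 475.7 -203.8  295.5]
pad [ 546.5 -190.4  293.3]
pin [ 618.1 -176.9  255.6]
shaft [ 724.2 -156.8  190. ]
```

```bash
cat > plan.py <<'E'
import numpy as np
from scipy.spatial.transform import Rotation as Ro
from fit import model
q=np.load("q.npy"); q[2:5]=(q[2:5]+np.pi)%(2*np.pi)-np.pi
def tip(tilt,trig,along,gap,lean=0.,flip=1,lat=0.):
    """TCP pos & rotvec: pressing along -normal of paddle; jaws open across or along"""
    W,u,n,ub,nb,R=model([q[0],q[1],q[2],tilt,trig],q[5])
    c=tilt-.3+.2-trig+lean  # tool pitch
    d=R@np.array([-np.sin(c),0,-np.cos(c)])
    j=R@np.array([0,1,0])
    z=flip*j; x=np.cross(d,z)
    M=np.c_[x,d,z]
    p=W["pin"]+along*ub+q[5]*nb+gap*nb+lat*j
    return p,Ro.from_matrix(M).as_rotvec()
E
python3 - <<'E'
from plan import *; from plant import kin,manip
print(q); print(Ro.from_rotvec(manip.current_tool_rot()).as_matrix().round(2))
for flip in(1,-1):
  for t in (q[3],.35,0):
    for lean in (0,-.2,-.4,.3):
      p,r=tip(t,.2,98,0,lean,flip); k=kin.inverse_kinematics(p,r)
      print(flip,round(t,2),lean,p.round(0),None if k is None else np.round(k,2))
p,r=tip(q[3],q[4],98,120,-.3); print(p,r)
E
```

```text
[ 6.95803611e+02 -6.45009865e+00  1.86899704e-01  6.95069313e-01
  1.29658016e-01  9.46498836e-01]
[[ 0.93 -0.    0.36]
 [-0.36 -0.    0.93]
 [ 0.   -1.   -0.  ]]
1 0.7 0 [ 530. -194.  294.] [-0.15  0.6   0.54  1.44 -0.09  1.52  2.13]
1 0.7 -0.2 [ 530. -194.  294.] [-0.2   0.48  0.6   1.59 -0.17  1.32  2.19]
1 0.7 -0.4 [ 530. -194.  294.] [-0.29  0.39  0.74  1.74 -0.29  1.12  2.3 ]
1 0.7 0.3 [ 530. -194.  294.] [-0.05  0.77  0.36  1.23  0.06  1.81  2.05]
1 0.35 0 [ 506. -198.  221.] [-0.17  0.44  0.59  1.82 -0.25  1.    2.28]
1 0.35 -0.2 [ 506. -198.  221.] [-0.35  0.41  0.88  1.97 -0.55  0.85  2.58]
1 0.35 -0.4 [ 506. -198.  221.] [ 0.87  0.29 -0.54  2.05 -0.07  0.55  2.19]
1 0.35 0.3 [ 506. -198.  221.] [-0.11  0.6   0.47  1.6  -0.09  1.31  2.12]
1 0 0 [ 509. -197.  143.] [ 0.16  0.39  0.27  2.11 -0.62  0.47  2.69]
1 0 -0.2 [ 509. -197.  143.] [ 1.21  0.54 -0.9   2.18  0.54  0.22  1.72]
1 0 -0.4 [ 509. -197.  143.] [ 1.04  0.47 -0.56  2.3   4.35  0.24 -2.05]
1 0 0.3 [ 509. -197.  143.] [-0.04  0.51  0.43  1.91 -0.29  0.79  2.3 ]
-1 0.7 0 [ 530. -194.  294.] [-0.4   0.76  1.02  1.46
[... 224 characters left out ...]
.25 -0.21  1.81 -0.83]
-1 0.35 0 [ 506. -198.  221.] [-0.48  0.62  1.07  1.84 -0.57  1.1  -0.57]
-1 0.35 -0.2 [ 506. -198.  221.] [-0.42  0.45  0.99  1.98 -0.62  0.88 -0.5 ]
-1 0.35 -0.4 [ 506. -198.  221.] [-0.39  0.36  0.98  2.11 -0.85  0.72 -0.24]
-1 0.35 0.3 [ 506. -198.  221.] [-0.41  0.77  0.99  1.62 -0.41  1.36 -0.72]
-1 0 0 [ 509. -197.  143.] [-0.19  0.47  0.72  2.13 -0.95  0.6  -0.16]
-1 0 -0.2 [ 509. -197.  143.] [ 0.32  0.38  0.17  2.23 -1.24  0.38  0.23]
-1 0 -0.4 [ 509. -197.  143.] [ 1.04  0.47 -0.56  2.3   4.35  0.24  1.09]
-1 0 0.3 [ 509. -197.  143.] [-0.48  0.79  1.12  1.93 -0.86  1.01 -0.33]
[ 585.3393057  -183.05136177  407.70917955] [-1.57738143 -0.01694836  0.27644554]
```

```bash
sed -i 's/    z=flip\*j; x=np.cross(d,z)/    x=-flip*j; z=np.cross(x,d)/' plan.py; python3 - <<'E'
from plan import *; from plant import kin,manip
for t in (q[3],.35,0):
    for lean in (0,-.2,-.4,.3):
      p,r=tip(t,.2,98,0,lean); k=kin.inverse_kinematics(p,r)
      print(round(t,2),lean,p.round(0),None if k is None else np.round(k,2))
p=np.array([232,607,440.]);print(kin.inverse_kinematics(p,manip.current_tool_rot()))
p,r=tip(q[3],q[4],98,120,-.35); print(p,r,kin.inverse_kinematics(p,r))
E
```

```text
0.7 0 [ 530. -194.  294.] [-0.23  0.63  0.67  1.45 -0.16  1.52  0.63]
0.7 -0.2 [ 530. -194.  294.] [-0.34  0.55  0.84  1.59 -0.29  1.34  0.73]
0.7 -0.4 [ 530. -194.  294.] [-0.4   0.44  0.92  1.74 -0.38  1.15  0.81]
0.7 0.3 [ 530. -194.  294.] [-0.24  0.85  0.73  1.24 -0.13  1.8   0.66]
0.35 0 [ 506. -198.  221.] [-0.38  0.53  0.9   1.83 -0.44  1.05  0.88]
0.35 -0.2 [ 506. -198.  221.] [-0.32  0.39  0.83  1.97 -0.51  0.84  0.97]
0.35 -0.4 [ 506. -198.  221.] [-0.33  0.33  0.89  2.11 -0.79  0.69  1.28]
0.35 0.3 [ 506. -198.  221.] [-0.26  0.65  0.71  1.61 -0.22  1.32  0.68]
0 0 [ 509. -197.  143.] [-0.47  0.73  1.18  2.14 -1.27  0.9   1.67]
0 -0.2 [ 509. -197.  143.] [ 0.47  0.37 -0.01  2.22 -1.14  0.32  1.71]
0 -0.4 [ 509. -197.  143.] [ 1.04  0.47 -0.56  2.3   4.35  0.24  2.66]
0 0.3 [ 509. -197.  143.] [-0.38  0.67  0.94  1.93 -0.69  0.91  1.09]
[-1.28194947  0.41606385  0.01076229  1.23209242 -0.00431973  1.49479006
 -0.06572694]
[ 585.3393057  -183.05136177  407.70917955] [-1.38317996  1.14612621 -1.02093552] [-0.30769619  0.50938815  0.82162273  1.34000768 -0.29552247  1.53683051
  0.67489264]
```

```bash
python3 - <<'E'
from plan import *; from plant import kin,manip,set_gripper,cams
import cv2
p=manip.current_tcp_pos()
manip.move_straight([p[0],p[1],430],vel=250)
manip.goto_joints([0.35,.4,0,1.2,0,1.5,.55])
print(manip.current_tcp_pos(),manip.current_time_s())
set_gripper(0)
T=manip.current_tcp_pos(),manip.current_tool_rot()
im=cams.camera("wrist");cv2.imwrite("pics/w1.png",im[:,:,::-1]);np.save("w1pose.npy",np.r_[T])
print(manip.current_time_s(),T,manip.current_width(),manip.current_ft_force())
for t in (q[3],.5,.35,.2,0):
    for lean in (0,.15,.3):
      p,r=tip(t,.2,98,0,lean); k=kin.inverse_kinematics(p,r)
      print(round(t,2),lean,p.round(0),None if k is None else np.round(k,2))
E
```

```text
[ 601.49453112 -266.24069436  464.79864925] 4.4083
5.225 (array([ 601.04603836, -267.2904919 ,  464.86176321]), array([-1.28284981,  1.02546929, -1.09114992])) -0.15065372752724013 [-0.26866559  0.05831509 -0.68489572]
0.7 0 [ 530. -194.  294.] [0.18 0.55 0.   1.42 0.14 1.54 0.34]
0.7 0.15 [ 530. -194.  294.] [0.16 0.65 0.01 1.31 0.18 1.7  0.33]
0.7 0.3 [ 530. -194.  294.] [0.14 0.74 0.01 1.21 0.21 1.84 0.33]
0.5 0 [ 513. -197.  254.] [ 0.24  0.45 -0.01  1.64  0.09  1.24  0.38]
0.5 0.15 [ 513. -197.  254.] [0.2  0.54 0.   1.53 0.13 1.4  0.35]
0.5 0.3 [ 513. -197.  254.] [0.17 0.63 0.01 1.43 0.17 1.55 0.33]
0.35 0 [ 506. -198.  221.] [ 0.3   0.39 -0.03  1.8   0.04  1.    0.44]
0.35 0.15 [ 506. -198.  221.] [ 0.25  0.47 -0.01  1.69  0.09  1.17  0.38]
0.35 0.3 [ 506. -198.  221.] [0.2  0.56 0.01 1.58 0.13 1.33 0.34]
0.2 0 [ 504. -198.  188.] [ 0.36  0.37 -0.05  1.94 -0.04  0.75  0.53]
0.2 0.15 [ 504. -198.  188.] [ 0.3   0.43 -0.03  1.83  0.04  0.93  0.43]
0.2 0.3 [ 504. -198.  188.] [ 0.25  0.51 -0.01  1.72  0.1   1.1   0.37]
0 0 [ 509. -197.  143.] [ 0.5   0.39 -0.14  2.09 -0.26  0.42  0.79]
0 0.15 [ 509. -197.  143.] [ 0.39  0.42 -0.07  1.99 -0.08  0.6   0.58]
0 0.3 [ 509. -197.  143.] [ 0.32  0.48 -0.04  1.89  0.02  0.78  0.45]
```

View pics/w1.png

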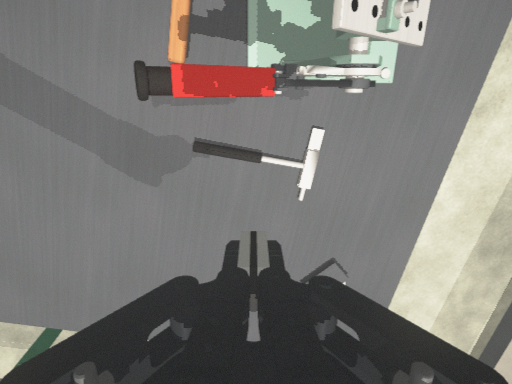

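```bash
python3 - <<'E'
import cv2
a=cv2.imread("pics/w1.png")[40:120,120:320]; cv2.imwrite("pics/w1z.png",cv2.resize(a,None,fx=4,fy=4,interpolation=cv2.INTER_CUBIC))
E
```

```text
(no output)
```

View pics/w1z.png

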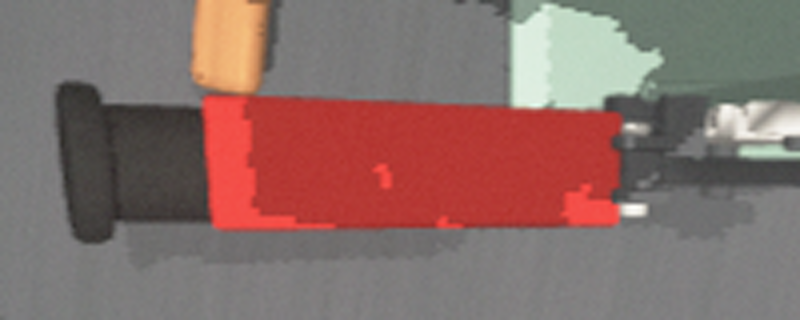

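```bash
cat > fit2.py <<'E'
from fit import *
from scipy.spatial.transform import Rotation as Ro
pw=np.load("w1pose.npy"); cp=cams.camera_params("wrist")
Tw=np.eye(4);Tw[:3,:3]=Ro.from_rotvec(pw[1]).as_matrix();Tw[:3,3]=pw[0]
Tc=np.linalg.inv(Tw@cp["T_tool_cam"])
P["wrist"]=dict(fovy=cp["fovy"],cx=cp["cx"],cy=cp["cy"],rvec=Ro.from_matrix(Tc[:3,:3]).as_rotvec(),tvec=Tc[:3,3])
obs["wrist"]=z([120,40],dict(ol=(204,97),orr=(213,229),il=(620,113),ir=(618,224),ge=(64,165)))
s=least_squares(res,[695,-6,.187,.69,.13,3],loss="soft_l1")
print(s.x.round(3),s.cost)
for l,r in zip(*res(s.x,True)): print(l,r.round(1))
print(np.sqrt(np.diag(np.linalg.pinv(s.jac.T@s.jac))).round(3))
W=model(s.x[:5],s.x[5])[0]
for k in W: print(k,W[k].round(1))
np.save("q.npy",s.x)
E
python3 fit2.py
```

```text
Traceback (most recent call last):
  File "fit2.py", line 4, in <module>
    Tw=np.eye(4);Tw[:3,:3]=Ro.from_rotvec(pw[1]).as_matrix();Tw[:3,3]=pw[0]
                           ~~~~~~~~~~~~~~^^^^^^^
  File "scipy/spatial/transform/_rotation.pyx", line 1280, in scipy.spatial.transform._rotation.Rotation.from_rotvec
ValueError: Expected `rot_vec` to have shape (3,) or (N, 3), got ()
```

```bash
sed -i 's/np.load("w1pose.npy")/np.load("w1pose.npy").reshape(2,3)/' fit2.py; python3 fit2.py
```

```text
[ 6.96939e+02 -4.99200e+00  1.93000e-01  6.85000e-01  1.15000e-01
 -5.40000e-02] 12.197568644713822
topnl [-0.8 -0.1]
topnr [ 1.3 -0.1]
topfl [-1.  -1.2]
topil [-0.4 -1.8]
topir [-0.5 -1.5]
topol [-1.2 -0.5]
toporr [ 0.8 -0.9]
topge [ 1.3 -0.3]
scenenl [-1.1  0. ]
sceneil [-2.4 -0.3]
sceneir [0.2 0.7]
sceneol [-1.3 -0.2]
sceneorr [1.5 0.4]
scenege [-0.3  0.7]
wristol [-0.9 -0.5]
wristorr [-0.5  0.7]
wristil [0.4 0.1]
wristir [0.  0.9]
wristge [-0.2 -0.2]
[1.026 0.891 0.005 0.01  0.018 1.622]
nl [530.7 115.3  12. ]
nr [ 588.4 -179.1   12. ]
fl [805.5 169.1  12. ]
fr [ 863.2 -125.3   12. ]
il [ 612.4 -162.2  256.7]
ir [ 618.1 -191.6  256.7]
ol [ 511.7 -181.9  308.8]
orr [ 517.5 -211.3  308.8]
ge [ 477.1 -204.   292.8]
pad [ 547.9 -190.1  291.6]
pin [ 619.6 -176.   254.5]
shaft [ 726.3 -155.1  190. ]
```

```bash
cat > st.py <<'E'
from plan import *; from plant import kin,manip,set_gripper,cams
q[5]=1.0
def F(): return np.array(manip.current_ft_force())
def along_n(p):  # TCP coords in lever frame about shaft: (outward, up) and lateral
    W,u,n,ub,nb,R=model([q[0],q[1],q[2],q[3],0.],0.)
    l=R.T@(np.array(p)-W["shaft"]); return l
E
python3 - <<'E'
from st import *
t0,g0=q[3],q[4]
p,r=tip(t0,g0,98,60); manip.move_pose(p,r)
p,r=tip(t0,g0,98,10); manip.move_straight(p,vel=120)
manip.dwell(.1); b=F(); np.save("bias.npy",b); print(manip.current_time_s(),b)
for g in np.arange(7,-22,-2.):
    p,r=tip(t0,g0,98,g); manip.move_straight(p,vel=40)
    f=F()-b; print(g,manip.current_time_s(),f.round(2),np.round(np.array(manip.current_tcp_pos())-p,1))
    if np.linalg.norm(f)>3: break
E
```

```text
6.5167 [0.1213693  0.98952066 0.32234229]
7.0 6.7667 [-0.2  -1.6  -0.69] [0.1 0.1 0. ]
5.0 7.0167 [ 0.17 -1.31 -0.56] [-0.1  0.1 -0.1]
3.0 7.2667 [ 0.54 -1.27 -0.01] [-0.1 -0.  -0.1]
1.0 7.5167 [ 0.72 -1.    1.66] [0.2 0.  0.2]
-1.0 7.7667 [ 0.58 -0.33  1.98] [ 0.1 -0.   0.1]
-3.0 8.0167 [ 1.51 -0.54  2.03] [ 0.1 -0.  -0.1]
-5.0 8.2667 [ 2.39 -0.59  2.88] [ 0.  -0.  -0.1]
```

```bash
python3 - <<'E'
from st import *
import cv2
b=np.load("bias.npy");t0,g0=q[3],q[4]
for g in (-7,-9.,-11,-13):
    p,r=tip(t0,g0,98,g); manip.move_straight(p,vel=40)
    f=F()-b; print(g,manip.current_time_s(),f.round(2),np.round(np.array(manip.current_tcp_pos())-p,1))
manip.dwell(.15); print((F()-b).round(2))
for n in("scene","wrist","top"): cv2.imwrite(f"pics/{n}2.png",cams.camera(n)[:,:,::-1])
a=cv2.imread("pics/scene2.png")[100:250,210:410];cv2.imwrite("pics/scene2z.png",cv2.resize(a,None,fx=4,fy=4,interpolation=cv2.INTER_CUBIC))
E
```

```text
-7 8.5167 [ 2.59 -0.88  2.53] [ 0.1 -0.  -0.1]
-9.0 8.7667 [ 2.9  -0.68  1.92] [ 0.2  0.  -0. ]
-11 9.0167 [ 4.07 -0.    3.13] [ 0.2  0.  -0. ]
-13 9.2667 [ 3.42 -0.51  1.63] [ 0.1  0.  -0.1]
[ 3.89 -1.67  2.77]
```

View pics/scene2z.png

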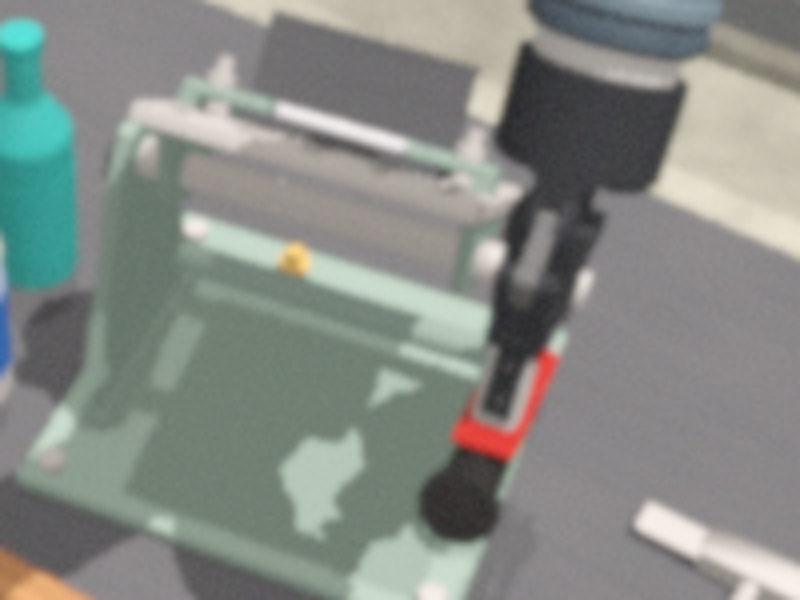

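View pics/wrist2.png

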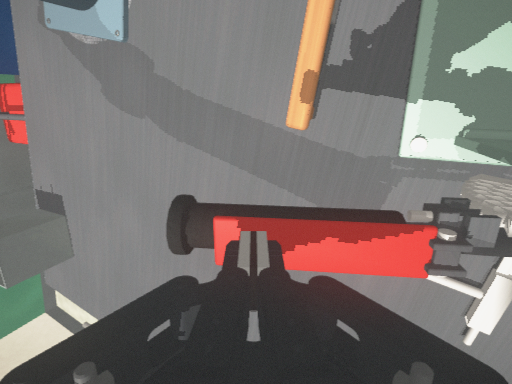

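```bash
python3 - <<'E'
from plant import cams
import numpy as np
cp=cams.camera_params("wrist");T=np.linalg.inv(cp["T_tool_cam"]);f=192/np.tan(np.radians(cp["fovy"])/2)
for x in(-15,-11,0,11,15):
    c=T@[x,0,0,1];print(x,f*c[0]/c[2]+cp["cx"],f*c[1]/c[2]+cp["cy"])
E
```

```text
-15 252.09026470736532 220.29601933062935
-11 252.09218775873296 227.25096729384126
0 252.09732398233234 245.8267414318755
11 252.10224792768668 263.63478561080046
15 252.10398837383983 269.9293197202971
```

```bash
cat >> st.py <<'E'
def arc(p,r,da,dpitch):
    "rotate p about the shaft by da (down positive); tool by dpitch"
    W,u,n,ub,nb,R=model([q[0],q[1],q[2],q[3],0.],0.)
    j=R[:,1]; Q=Ro.from_rotvec(-j*da)
    return W["shaft"]+Q.apply(np.array(p)-W["shaft"]), (Ro.from_rotvec(-j*dpitch)*Ro.from_rotvec(r)).as_rotvec()
E
python3 - <<'E'
from st import *
b=np.load("bias.npy");t0,g0=q[3],q[4]
p0,r0=tip(t0,g0,98,-13)
# sign check: going down lowers z
assert arc(p0,r0,.1,.1)[0][2]<p0[2]
np.save("start.npy",np.r_[p0,r0])
for k in range(1,11):
    da=.05*k
    p,r=arc(p0,r0,da,da*.8); manip.move_straight(p,rot=r,vel=60)
    f=F()-b; print(round(da,2),manip.current_time_s(),f.round(1),np.round(np.array(manip.current_tcp_pos())-p,1))
    if np.linalg.norm(f)>18: break
np.save("da.npy",da)
E
```

```text
0.05 9.9 [ 0.4 -1.2  2.9] [-0.9 -0.4  0.2]
0.1 10.2333 [-1.1 -1.4  3.6] [-0.7 -0.3  0.2]
0.15 10.5667 [-0.2 -2.   3.9] [-0.2 -0.1  0.2]
0.2 10.9 [-0.6 -1.6  3.2] [0.1 0.  0.2]
0.25 11.2333 [-1.  -0.8  2.8] [0.  0.  0.3]
0.3 11.5667 [-1.1 -1.   3. ] [-0.   0.   0.3]
0.35 11.9 [-0.6 -1.9  3.6] [-0.1  0.   0.3]
0.4 12.2333 [-2.2 -1.4  3.2] [-0.1  0.   0.3]
0.45 12.5667 [-0.9 -1.1  2.4] [-0.1 -0.   0.2]
0.5 12.9 [-2.5 -1.8  2.4] [-0.2 -0.   0.2]
```

```bash
python3 - <<'E'
from st import *
import cv2
b=np.load("bias.npy");s=np.load("start.npy");p0,r0=s[:3],s[3:]
da=float(np.load("da.npy"))
while da<.80:
    da+=.03 if da<.6 else .012
    p,r=arc(p0,r0,da,da*.8); manip.move_straight(p,rot=r,vel=50)
    f=F()-b; print(round(da,3),manip.current_time_s(),f.round(1),np.round(np.array(manip.current_tcp_pos())-p,1))
    if np.linalg.norm(f)>12: break
np.save("da.npy",da); manip.dwell(.15); print(F()-b)
for n in("scene","wrist"): cv2.imwrite(f"pics/{n}3.png",cams.camera(n)[:,:,::-1])
E
```

```text
0.53 13.1833 [-2.  -1.1  2.8] [0.  0.  0.3]
0.56 13.4667 [-1.4 -1.6  2.7] [0.  0.  0.2]
0.59 13.75 [-3.  -1.3  2.2] [-0.1 -0.   0.2]
0.62 14.0333 [-2.2 -1.2  1.7] [-0.1 -0.   0.1]
0.632 14.2833 [-0.1 -1.3  2.7] [0.2 0.1 0.2]
0.644 14.5333 [-0.  -0.9  2.9] [0.2 0.  0.1]
0.656 14.7833 [-2.8 -0.6  9.4] [ 0.4 -0.   0.8]
0.668 15.0333 [-9.1  1.8 25.3] [ 0.4 -0.1  2.3]
[-8.74074435  2.08219918 24.45632089]
```

View pics/scene3.png

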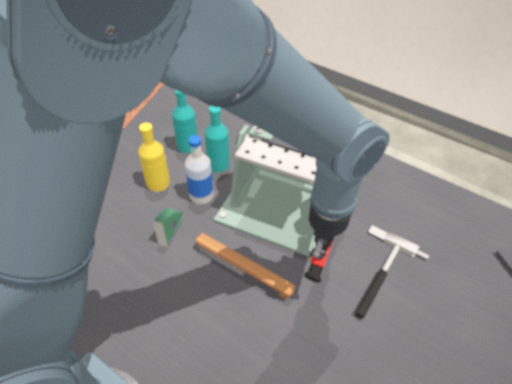

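View pics/wrist3.png

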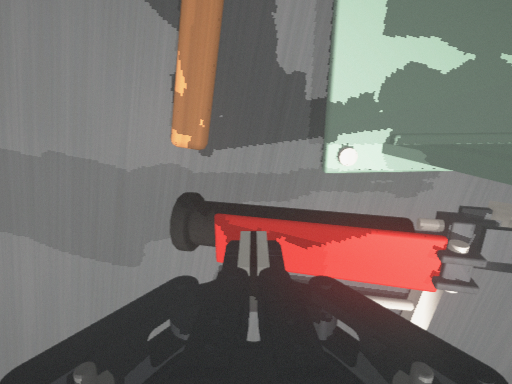

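```bash
python3 - <<'E'
from st import *
import cv2
p=np.array(manip.current_tcp_pos()); d=Ro.from_rotvec(manip.current_tool_rot()).as_matrix()[:,1]
print(d)
manip.move_straight(p-8*d,vel=40); manip.move_straight(p-50*d,vel=100)
x=np.array(manip.current_tcp_pos()); manip.move_straight([x[0]-60,x[1]-10,370],vel=200)
manip.dwell(.5); print(manip.current_time_s(),F())
np.save("w4pose.npy",np.r_[manip.current_tcp_pos(),manip.current_tool_rot()])
for n in("scene","wrist","top"): cv2.imwrite(f"pics/{n}4.png",cams.camera(n)[:,:,::-1])
E
```

```text
[ 0.06472972  0.0120608  -0.99782995]
17.8417 [0.03042787 0.20376776 0.96264375]
```

View pics/wrist4.png

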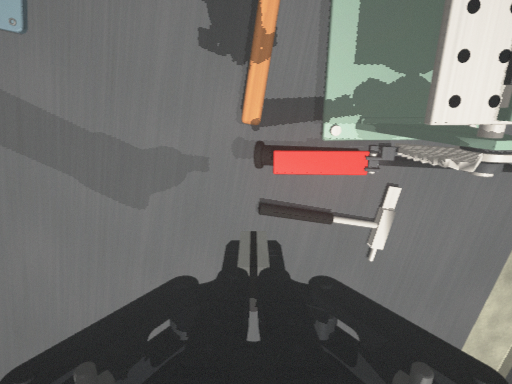

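View pics/top4.png

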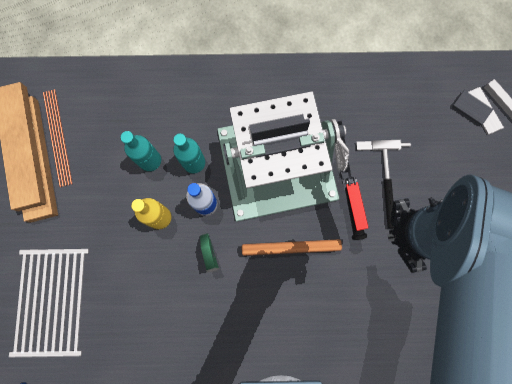

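View pics/scene4.png

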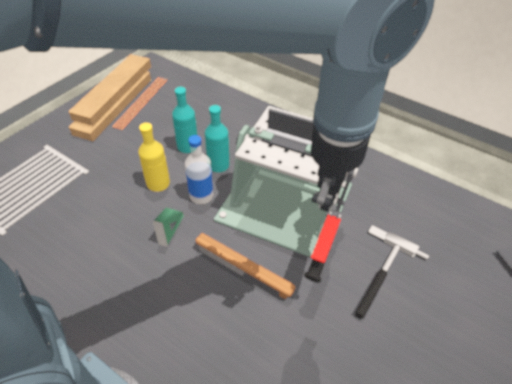

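```bash
python3 - <<'E'
import cv2,numpy as np
for n,(x,y,w,h) in dict(wrist=(240,120,150,80),top=(320,160,60,90),scene=(290,200,70,90)).items():
    a=cv2.imread(f"pics/{n}4.png")[y:y+h,x:x+w]; cv2.imwrite(f"pics/{n}4z.png",cv2.resize(a,None,fx=5,fy=5,interpolation=cv2.INTER_CUBIC))
E
```

```text
(no output)
```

View pics/wrist4z.png

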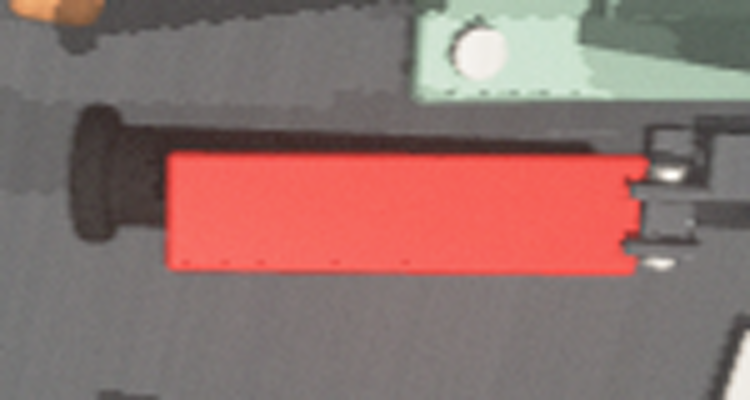

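View pics/top4z.png

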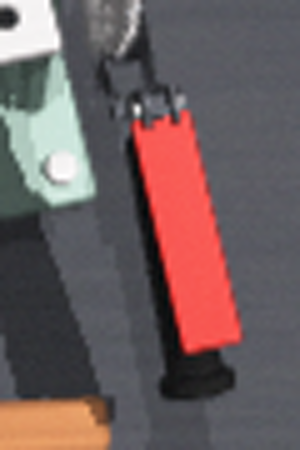

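View pics/scene4z.png

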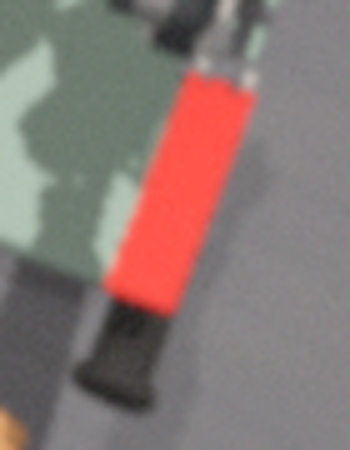

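```bash
cat > fit3.py <<'E'
from fit import *; import fit
from scipy.spatial.transform import Rotation as Ro
pw=np.load("w4pose.npy").reshape(2,3); cp=cams.camera_params("wrist")
Tw=np.eye(4);Tw[:3,:3]=Ro.from_rotvec(pw[1]).as_matrix();Tw[:3,3]=pw[0]
Tc=np.linalg.inv(Tw@cp["T_tool_cam"])
P["wrist"]=dict(fovy=cp["fovy"],cx=cp["cx"],cy=cp["cy"],rvec=Ro.from_matrix(Tc[:3,:3]).as_rotvec(),tvec=Tc[:3,3])
def z5(o,d): return {k:(np.array(v)+.5)/5-.5+o for k,v in d.items()}
obs.clear()
obs["wrist"]=z5([240,120],dict(ol=(167,155),orr=(169,271),il=(647,155),ir=(635,274)))
obs["top"]=z5([320,160],dict(il=(136,125),ir=(188,113),ol=(184,353),orr=(242,339)))
obs["scene"]=z5([290,200],dict(il=(190,73),ir=(255,95),ol=(107,288),orr=(175,313),ge=(112,387)))
q=np.load("q.npy")
for fixed in (1,0):
    g=(lambda v:res(np.r_[q[:3],v,1.])) if fixed else (lambda v:np.r_[res(np.r_[v,1.]),(v[:3]-q[:3])/[1.5,1.5,.006]])
    s=least_squares(g,[0,0] if fixed else np.r_[q[:3],0,0],loss="soft_l1")
    print(s.x.round(3),s.cost,np.sqrt(np.diag(np.linalg.pinv(s.jac.T@s.jac))).round(3))
v=s.x
for l,r in zip(*res(np.r_[v,1.],True)): print(l,r.round(1))
E
python3 fit3.py
```

```text
[-0.004 -0.004] 7.254980168707134 [0.016 0.039]
[ 6.9672e+02 -4.6690e+00  1.9400e-01 -2.0000e-03 -3.0000e-03] 7.158615155971571 [0.917 0.766 0.004 0.019 0.04 ]
wristol [-0.  -0.3]
wristorr [-0.9  0.5]
wristil [0.2 0.2]
wristir [-0.3  0.7]
topil [-1.2 -1.7]
topir [ 0.3 -1.8]
topol [-0.  -1.1]
toporr [ 0.4 -0.9]
sceneil [-0.2 -0.2]
sceneir [ 0.  -0.1]
sceneol [-1. -0.]
sceneorr [-0.6  0.2]
scenege [-0.7  2.3]
```

Tilt and trigger both measure about 0, the loose things look unmoved, and the robot is clear of everything, so I'm handing the job in.

```bash
python3 - <<'E'
from plant import manip
print(manip.current_time_s()); manip.job_done()
E
```

```text
17.9917
the job is handed in; nothing more can be done
```

The table is down flat, the lever is on its lower stop, and the job was handed in at 18.0 s of the 38 s allowed.

**What I did:** I located the positioner in the scene, top and wrist pictures. At the start the tilt measured about 0.69 rad and the trigger about 0.12 rad. With closed fingertips I pressed the outer part of the red trigger flat, at about 4–5 N. I kept it pressed and followed the lever's arc down, at about 3–4 N. At the expected angle the force rose to about 25–27 N on the stop, and I then backed off and moved the hand clear.

**Last checks:**
- **Lever and pawl:** a fit to the final pictures gave tilt −0.002 ± 0.02 rad and trigger −0.003 ± 0.04 rad. The trigger's error is nearly as large as the 0.05 rad limit. The pictures do show the paddle standing off the grip, so the pawl appears seated.
- **Loose items:** the hammer, brush, bottle and magnet look unmoved in the pictures. I compared them by eye and did not measure their positions.
- **Hand clear:** the wrist force was about 1 N with the hand away, similar to its unloaded readings earlier.
- **Disagreements:** some fitted points were off by 1–2 pixels, mainly in the top camera, and the grip end by 2.3 pixels in the scene camera.

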